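Seat the rectifier module in the test dock and latch it

TASK

Slide the finned rectifier module along the dock's track, without lifting it off, until it drops down into the pocket with its front end under the hood and lies flat on the pocket floor. Then swing the dock's locking lever fully shut across it. Leave the other things on the bench where they are.

Things in the scene. Friction and masses are not known exactly. Their poses are not given: they have to be found in the camera images.
- dock: Fixed grey metal dock, 270 x 100 mm. Origin: at bench level, below the edge where track ends and pocket begins, midway between the side walls; z up, x = sliding direction. Track: x -150 to 0 mm, floor at z 26, open at its rear end. Pocket: x 0 to 110 mm, floor at z 10, end wall beyond. Both are 74 mm wide between 6 mm side walls, tops at z 40.
- dock_pocket (a point): Centre of the pocket's floor: dock x 55, y 0, z 10 mm. Once the rear face of the pushed module passes dock x = 0, its tail drops in; it then has 10 mm of play lengthwise, 4 mm sideways. Seated, its top is at z 44 mm.
- dock_hood (a point): Top centre of the fixed steel hood that bridges the pocket's far end: dock x 86 to 120 mm, underside at z 54, top at z 60 mm. Too low for a level module to be slid under it from the track: the module first tips nose-down by itself.
- module: Loose rectifier module: box 100 mm long (x), 70 wide (y), 34 high, grey case with aluminium fins on top, 0.25 to 0.5 kg. Origin: centre of its underside, z up. It starts on the track (top at z 60 mm, too high for the lever to pass), its x along the dock's x. Pushed on its rear (-x) face past the edge it tips nose-down into the pocket, the nose slides under the hood, then the tail drops.
- latch (a joint): Locking lever, a flat bar turning level about an upright pivot, rad: 0 = shut (a stop; bar across the pocket towards the dock's -y, over the module's tail), growing as it opens, clockwise from above: 1.57 = along the dock's -x, beside the track; 2.2 = open stop. Starts at 1.6 to 2.0. No spring; friction 0.12 N m holds it. Bar 16 mm wide, z 48 to 58 mm: 4 mm above a seated module.
- latch_post (a point): Top centre of the white upright finger post on the lever's free end: 16 mm diameter, from z 58 (bar's top) to z 90 mm, 103 mm from the pivot axis. At lever angle a it stands at dock x = 15 - 103 sin a, y = 55 - 103 cos a (mm). It can be pushed or pinched.
- latch_hinge (a point): Point on the lever's upright pivot axis, at z 58 mm, dock x 15, y 55 mm.
- beaker: Bystander: glass beaker, 66 mm across, 85 mm high, loose. Origin at the centre of its foot, z up.
- weight: Bystander: brass weight with a knob, 48 mm across, 62 mm high, loose. Origin at the centre of its foot.
- screwdriver: Bystander: screwdriver lying along its x on the bench, roughly 200 mm long, loose.
- bottle: Bystander: amber glass bottle, 60 mm across, 130 mm high, loose. Origin at the centre of its foot.
- relay: Bystander: small plain relay box, 60 x 45 mm, 42 mm high, with a clear cap, loose on the bench. Origin at the centre of its underside. Not the module.
Mind the look-alikes: they are no part of the job. Several things have the shape of the module; the one meant has the colours described above.

How it is judged:
By the outcome, as a careful person would: the job done as asked, in the order asked, and still so for the second after the job is handed in, with the robot touching nothing.
It also fails if it takes over 48 s, if anything falls off the work surface, if the arm or the gripper's body presses on something with over 40 N, if the wrist force passes 120 N, or if a joint passes its speed limit or range.

ROBOT

A 6-joint arm with a two-finger parallel gripper is mounted at the origin on the work surface. World frame = base frame: x ahead of the robot, y to its left, z up, the work surface at z = 0. Lengths are in mm, angles in rad, forces in N, time in s.
With the tool pointing down it reaches from about 350 to 775 mm from the base axis. Payload 7.3 kg.
Tool frame: the origin (TCP) lies at the very end of the fingers, on their centre line; the grasp point (between the pads) lies 19 mm behind it (bot.tcp_to_grasp is the distance from the TCP to the grasp point, in mm); z points along the fingers, y is the direction in which the jaws open and shut (so a half turn about z gives the same grasp; the last joint's range is limited). The gripper opens to 92 mm and grips with 3 to 60 N. Pads are 19 mm wide; open, the fingers measure 130 mm over their backs; the gripper's body (75 mm by 190 mm) begins 47 mm behind the grasp point.
Start: joints at [0.957, 0.342, 1.524, -0, 1.275, -0.146], TCP at [236.726, 468.624, 194.441] pointing down, gripper open.
Joint ranges: [-2.53, 2.53], [-0.77, 2.02], [0.04, 2.7], [-1, 4.14], [0.28, 2.66], [-3.11, 3.11]. Speed limits (rad/s): [2.57, 2.57, 3.14, 3.14, 3.14, 3.14].

INTERFACE

Orientations are given as [roll, pitch, yaw] about the fixed x, y, z axes, in that order (R = Rz(yaw) Ry(pitch) Rx(roll)).
In Python, from plant import bot gives the robot as it stands. The module is installed in compiled form; this text tells all that it offers.
- The arm moves only by the tool carry_out, never from a script. Its argument "motion" is a list of rows, each a list of 5 numbers: the closure, from 0 (fully open) to 1 (shut), then the shift along the tool's x, y, z in mm, then the turn about the tool's z in degrees. In form: [[claw, dx, dy, dz, spin], ...]. A call has 1 to 10 rows; each row is the pose to reach, as a shift and turn from the pose measured when the call began, along the tool's axes at that moment; what a row does not reach only later rows make up. A row lasts 1/8 s, in which the tool goes at most 62.5 mm and 10.7 degrees, less where a joint would pass 70% of its speed; a pose out of reach is approached as far as the arm can. A call with a gripper value outside its range is refused whole. The fingers move at their own pace and stop on an object; the grip force is fixed at half the most. Time passes only in rows, so rows that repeat a pose let the fingers close. It gives the time, the measured TCP pose, the force and the opening at its end, in the units of the state.
- bot.get_obs(): the state, without advancing time (a new reading comes with each control period).
- bot.capture(name): name is "side" or "top"; returns a dict with "color" (400x640x3 uint8, red, green, blue), "depth" (400x640 float32, mm along the optical axis (not along the pixel's ray), 0 where there is no reading), "K" (3x3 intrinsics, pixels), "camera_from_world" (4x4, takes a point from world to camera coordinates). Camera axes: x right, y down, z forward; pixel columns grow to the right and rows downward; lengths in mm; the calibration is good to about 2 mm. A picture is of the moment at which its call begins.
- bot.close_job(): hands the job in, once; it reports no verdict.
The state is a dict: "time": time; "joint_positions": joint angles; "dq": joint speeds; "tau": joint torques, N m; "tool_pos": TCP position; "tcp_rot": TCP orientation; "contact_force": force on the tool from outside, world axes, zero at the start; "moment": the same for the moment, N m; "grip_width": finger opening in mm.
Only numpy, scipy, OpenCV 4.12 (cv2) and the standard library are available. Lean on these libraries where they do the work, as an engineer would, in place of code of your own. Each camera call takes 0.05 s, during which the arm holds its last target.

## Working session

There is one attempt and no reset: what is moved stays moved. The work goes in short steps, Python scripts to look and compute and a tool call to move; the robot and the scene stay as the last step left them, time stands still between calls to the robot, and variables do not carry over. Pictures are saved under pics/ and viewed, and the job is handed in when it is done.

Besides the shell and the picture viewer there is one more tool, called after "Request:" by a JSON object that holds its "name" and its "arguments", one argument or row to a line. carry_out: Moves the arm, as the interface text tells. Its arguments: {"type":"object","properties":{"motion":{"type":"array","items":{"type":"array","items":{"type":"number"}}}},"required":["motion"]}

```bash
mkdir -p pics; cat > h.py <<'E'
import numpy as np, cv2
from plant import bot
def cap(n,f):
    c=bot.capture(n); cv2.imwrite('pics/'+f,c['color'][:,:,::-1]); np.savez('pics/'+f[:-4]+'.npz',**c); return c
def ray(c,u,v,z=None):
    K=np.array(c['K']);T=np.array(c['camera_from_world']);R=T[:3,:3];t=T[:3,3]
    o=-R.T@t;d=R.T@np.linalg.inv(K)@np.array([u,v,1.])
    if z is None:
        dd=float(c['depth'][int(round(v)),int(round(u))]);return o+d*dd
    return o+d*(z-o[2])/d[2]
def proj(c,p):
    T=np.array(c['camera_from_world']);q=c['K']@(T[:3,:3]@np.array(p)+T[:3,3]);return q[:2]/q[2]
E
python3 - <<'E'
from h import *
print(bot.get_obs())
cap('top','t0.png');cap('side','s0.png')
E
```

```text
{'time': 0.0, 'joint_positions': array([ 9.57003958e-01,  3.42692924e-01,  1.52499745e+00, -1.16718176e-05,
        1.27538260e+00, -1.46027149e-01]), 'dq': array([ 0.00079351,  0.00174539,  0.00018453, -0.00157137,  0.00097753,
       -0.00047821]), 'tau': array([ 2.64350012e-03, -4.31240666e+01, -2.44222730e+01,  7.18633225e-02,
        5.56501374e-02, -1.46854982e-04]), 'tool_pos': array([236.45813233, 468.2407216 , 193.76728615]), 'tcp_rot': array([-3.14012647e+00, -2.04356736e-04,  2.67383069e+00]), 'contact_force': array([ 0.10751026, -0.08049136, -1.27190074]), 'moment': array([-0.05025636,  0.01408606, -0.04950491]), 'grip_width': 91.66486250166074}
```

View pics/t0.png

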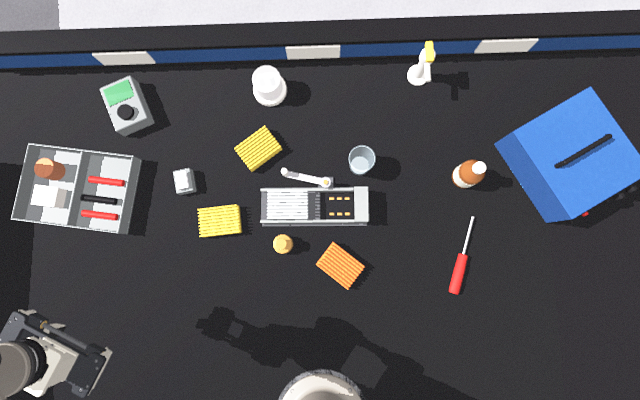

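View pics/s0.png

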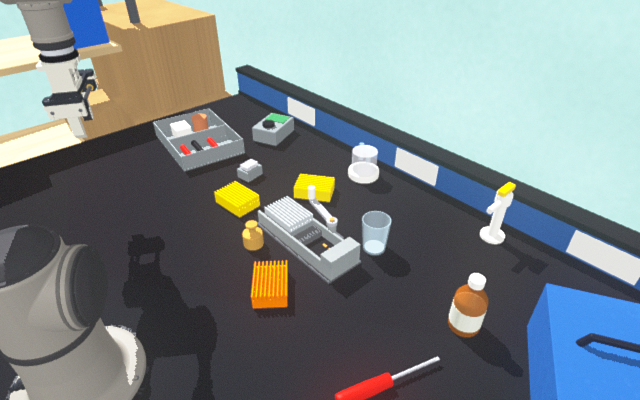

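```bash
python3 - <<'E'
import cv2
a=cv2.imread('pics/t0.png')[140:260,220:400];cv2.imwrite('pics/t0c.png',cv2.resize(a,None,fx=4.4,fy=4.4,interpolation=cv2.INTER_CUBIC))
a=cv2.imread('pics/s0.png')[170:290,230:400];cv2.imwrite('pics/s0c.png',cv2.resize(a,None,fx=4.4,fy=4.4,interpolation=cv2.INTER_CUBIC))
E
```

```text
(no output)
```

View pics/t0c.png

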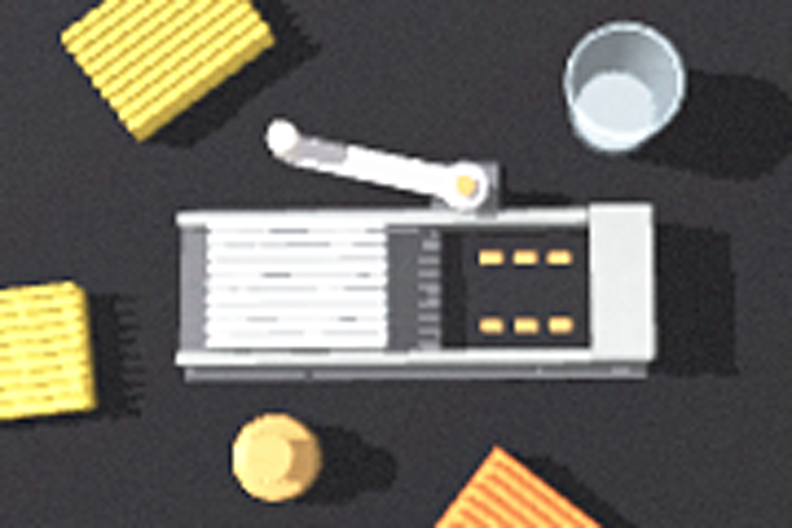

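View pics/s0c.png

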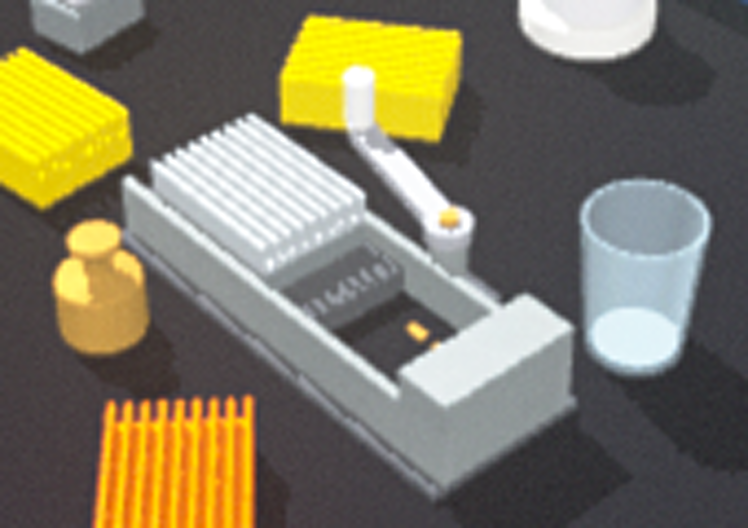

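```bash
python3 - <<'E'
from h import *
c=dict(np.load('pics/t0.npz'))
def P(x,y,z): return ray(c,220+(x+.5)/4.4-.5,140+(y+.5)/4.4-.5,z)
for n,a in dict(h1=(590,205,60),h2=(655,205,60),h3=(655,357,60),h4=(590,357,60),w1=(178,213,40),w2=(178,364,40),piv=(466,185,60),post=(284,133,90),m1=(206,226,60),m2=(387,226,60),m3=(387,348,60),m4=(206,348,60),yel=(95,400,20),yel2=(80,285,34),wt=(275,458,50),bk=(625,80,85)).items(): print(n,P(*a).round(1))
# depth hood/module
for q in [(622,280),(300,290),(284,133),(466,185)]:
    print(ray(c,220+q[0]/4.4,140+q[1]/4.4).round(1))
E
```

```text
h1 [560.4 -94.7  60. ]
h2 [ 559.4 -131.1   60. ]
h3 [ 474.  -127.7   60. ]
h4 [474.9 -91.7  60. ]
w1 [565.3 141.1  40. ]
w2 [478.3 141.4  40. ]
piv [573.7 -25.3  60. ]
post [600.6  74.2  90. ]
m1 [554.3 122.   60. ]
m2 [551.6  19.8  60. ]
m3 [482.8  21.2  60. ]
m4 [485.4 122.4  60. ]
yel [460.2 193.   20. ]
yel2 [525.8 198.9  34. ]
wt [423.7  85.6  50. ]
bk [ 626.  -114.9   85. ]
[ 516.5 -111.9   60. ]
[517.1  69.6  47.2]
[599.7  73.3  89.1]
[573.  -26.2  58.6]
```

```bash
cat >> h.py <<'E'
from scipy.spatial.transform import Rotation as Ro
O=np.array([519.1,-8.6,0]);D=np.array([-0.018,-1,0]);D/=np.linalg.norm(D);Y=np.array([-D[1],D[0],0])
def dk(x,y,z): return O+D*x+Y*y+np.array([0,0,z])
def to_dk(p): p=np.array(p)-O; return np.array([p@D,p@Y,p[2]])
def go(x,y,z,yaw=None):
    o=bot.get_obs();R=Ro.from_euler('xyz',o['tcp_rot']).as_matrix()
    s=0 if yaw is None else -((np.degrees(yaw-o['tcp_rot'][2])+90)%180-90)
    print('now',to_dk(o['tool_pos']).round(1),'yaw',o['tcp_rot'][2].round(3),'F',o['contact_force'].round(1),'t',round(o['time'],2),'w',round(o['grip_width'],1))
    print('shift',(R.T@(dk(x,y,z)-o['tool_pos'])).round(1),'spin',round(s,1))
E
python3 -c "
from h import *
go(-160,0,150,np.radians(89))"
```

```text
now [-471.7 -291.2  193.8] yaw 2.674 F [ 0.7  0.3 -0.9] t 0.1 w 92.0
shift [-397.7 -154.1   44. ] spin 64.2
```

Request:
{"name": "carry_out", "arguments": {
  "motion": [
    [1,-60,-23,0,10],
    [1,-115,-45,0,20],
    [1,-170,-66,0,30],
    [1,-225,-87,0,40],
    [1,-280,-108,10,50],
    [1,-335,-130,20,60],
    [1,-390,-151,35,64],
    [1,-398,-154,44,64],
    [1,-398,-154,44,64],
    [1,-398,-154,44,64]
  ]
}}

```text
time: 1.35
tool_pos: [521.5, 152.5, 150.3]
tcp_rot: [-3.141, 0.001, 1.559]
contact_force: [1.1, 1.1, -0.2]
grip_width: 0.8
```

```bash
python3 -c "
from h import *
go(-160,0,35,np.radians(89))"
```

```text
now [-161.1   -0.5  150.3] yaw 1.559 F [ 1.1  1.1 -0.2] t 1.35 w 0.8
shift [ -1.    0.6 115.3] spin 0.3
```

Request:
{"name": "carry_out", "arguments": {
  "motion": [
    [1,-1,0.5,45,0],
    [1,-1,0.5,85,0],
    [1,-1,0.5,105,0],
    [1,-1,0.5,115,0],
    [1,-1,0.5,115,0],
    [1,-1,0.5,115,0]
  ]
}}

```text
time: 2.1
tool_pos: [522.6, 151.9, 36.5]
tcp_rot: [3.14, 0.0, 1.559]
contact_force: [0.6, -0.2, -0.3]
grip_width: 0.4
```

```bash
python3 - <<'E'
from h import *
cap('top','t1.png');c=cap('side','s1.png')
go(-80,0,35)
for f in('t1','s1'):
    a=cv2.imread(f'pics/{f}.png');a=a[120:260,200:400] if f=='t1' else a[140:290,220:400]
    cv2.imwrite(f'pics/{f}c.png',cv2.resize(a,None,fx=3.9,fy=3.9,interpolation=cv2.INTER_CUBIC))
E
```

```text
now [-160.2    0.6   36.4] yaw 1.559 F [-0.7 -0.6 -0.9] t 2.2 w 0.3
shift [-80.2  -1.    1.4] spin 0
```

View pics/t1c.png

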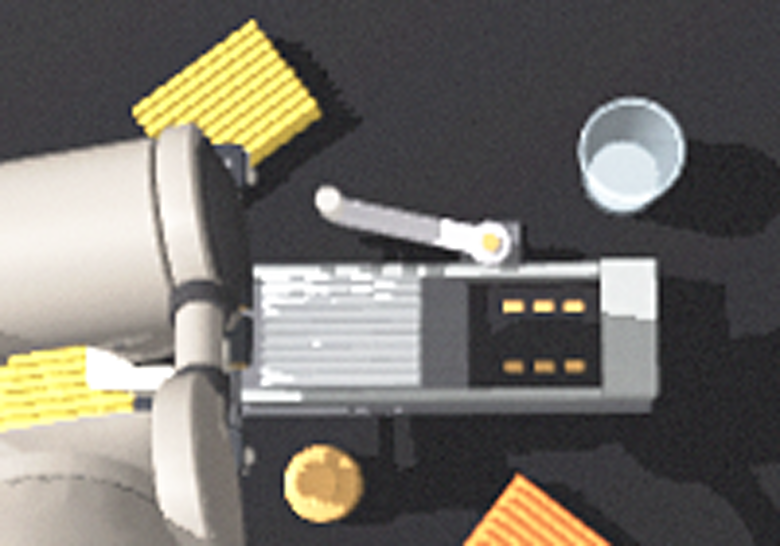

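View pics/s1c.png

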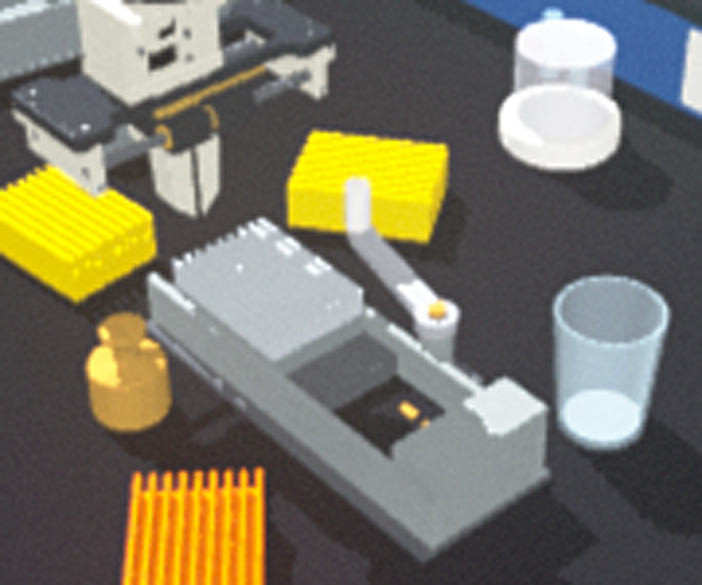

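```bash
python3 - <<'E'
from h import *
c=dict(np.load('pics/s1.npz'))
for x,y in [(95,185),(95,175),(98,165),(60,160),(310,90),(310,75),(195,190),(195,205),(170,190)]:
    u,v=220+x/3.9,140+y/3.9
    p=ray(c,u,v);print(x,y,to_dk(p).round(1))
E
```

```text
95 185 [-122.1  -86.1  143.1]
95 175 [-122.7  -85.   149.1]
98 165 [-123.5  -81.8  154.2]
60 160 [-159.4  -86.2  141.8]
310 90 [-131.3   79.7  136.4]
310 75 [-129.8   79.   148.3]
195 190 [-150.5   -0.    86.1]
195 205 [-152.3    0.2   73.5]
170 190 [-148.7  -19.6   95.9]
```

```bash
python3 - <<'E'
from h import *
c=dict(np.load('pics/s1.npz'))
for z in(36,66,102):
    q=proj(c,dk(-160,0,z));print(z,(q-[220,140])*3.9)
a=c['color'][170:220,240:300,::-1];cv2.imwrite('pics/z.png',cv2.resize(a,None,fx=12,fy=12,interpolation=cv2.INTER_CUBIC))
for v in range(190,216,2):print(v,[to_dk(ray(c,u,v)).round(0).tolist() for u in(268,271)])
E
```

```text
36 [191.97525044 247.23168112]
66 [188.5886078  209.58776736]
102 [184.37196801 162.71809681]
190 [[-149.0, -7.0, 86.0], [-151.0, 3.0, 81.0]]
192 [[-150.0, -7.0, 80.0], [-151.0, 3.0, 75.0]]
194 [[-147.0, -9.0, 76.0], [-152.0, 2.0, 68.0]]
196 [[-231.0, 44.0, 1.0], [-227.0, 51.0, -0.0]]
198 [[-224.0, 39.0, -0.0], [-219.0, 45.0, -0.0]]
200 [[-217.0, 34.0, -1.0], [-210.0, 39.0, 1.0]]
202 [[-211.0, 29.0, -2.0], [-203.0, 34.0, 0.0]]
204 [[-205.0, 25.0, -3.0], [-127.0, -17.0, 61.0]]
206 [[-123.0, -28.0, 62.0], [-124.0, -18.0, 57.0]]
208 [[-126.0, -26.0, 53.0], [-114.0, -26.0, 60.0]]
210 [[-113.0, -35.0, 59.0], [-114.0, -26.0, 54.0]]
212 [[-114.0, -35.0, 52.0], [-103.0, -34.0, 59.0]]
214 [[-118.0, -34.0, 44.0], [-103.0, -34.0, 52.0]]
```

View pics/z.png

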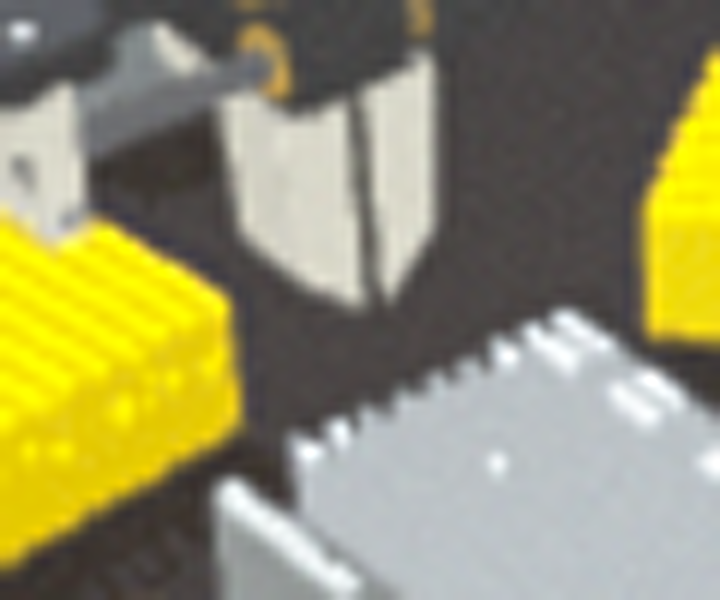

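```bash
python3 - <<'E'
from h import *
c=dict(np.load('pics/s0.npz'))
for z in(194,213,224,260):print(z,proj(c,[236.5,468.2,z]))
a=c['color'][60:160,20:130,::-1];cv2.imwrite('pics/z0.png',cv2.resize(a,None,fx=6,fy=6,interpolation=cv2.INTER_CUBIC))
print(bot.get_obs()['tool_pos'],bot.tcp_to_grasp)
E
```

```text
194 [ 89.70845086 140.16748312]
213 [ 87.12620492 133.02512049]
224 [ 85.60470918 128.81673968]
260 [ 80.48391977 114.65289328]
[522.54744464 151.60390537  36.36984902] 18.8
```

View pics/z0.png

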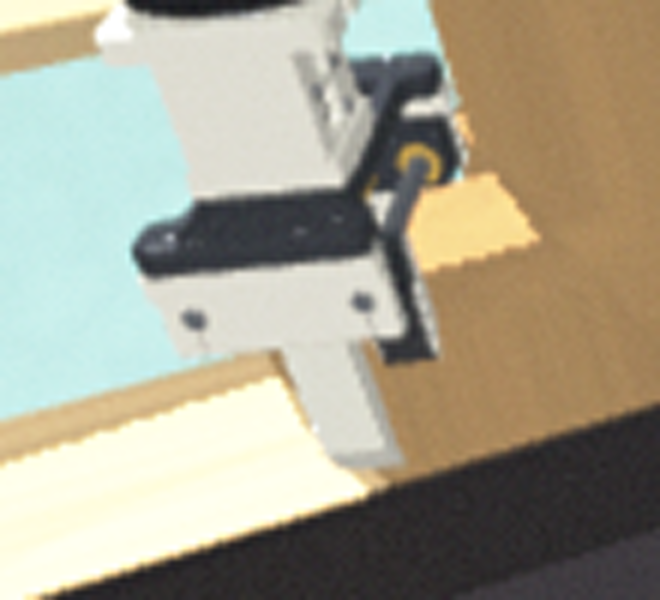

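```bash
python3 - <<'E'
from h import *
c=cap('side','s2.png')
for s in(-1,1):print([proj(dict(np.load('pics/s0.npz')),[236.5+s*.45*50,468.2+s*.89*50,z]) for z in(194,224)])
a=c['color'][140:290,220:400,::-1];cv2.imwrite('pics/z2.png',cv2.resize(a,None,fx=3.9,fy=3.9,interpolation=cv2.INTER_CUBIC))
go(-80,0,35)
E
```

```text
[array([ 86.5329153, 150.0120868]), array([ 82.20914088, 138.39608278])]
[array([ 92.65616967, 131.0291432 ]), array([ 88.75251301, 119.93637264])]
now [-160.1    0.4   36.2] yaw 1.559 F [ 0.4 -0.1  0. ] t 2.25 w 0.5
shift [-80.1  -0.9   1.2] spin 0
```

View pics/z2.png

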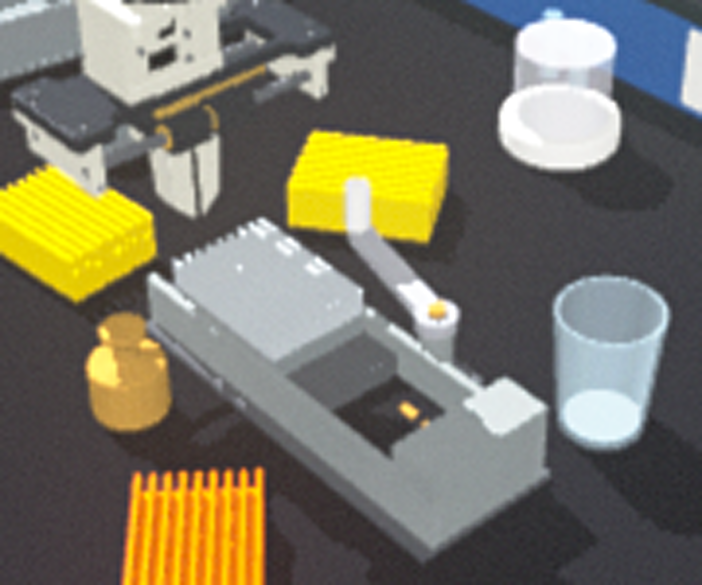

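Request:
{"name": "carry_out", "arguments": {
  "motion": [
    [1,4,-1,5,0],
    [1,6,-1,10,0],
    [1,6,-1,15,0],
    [1,6,-1,20,0],
    [1,6,-1,25,0],
    [1,6,-1,29,0],
    [1,6,-1,29,0]
  ]
}}

```text
time: 3.12
tool_pos: [521.3, 157.4, 6.8]
tcp_rot: [3.142, 0.001, 1.559]
contact_force: [0.4, 0.1, -0.1]
grip_width: 0.1
```

```bash
python3 - <<'E'
from h import *
c=cap('side','s3.png')
a=c['color'][140:290,220:400,::-1];cv2.imwrite('pics/z3.png',cv2.resize(a,None,fx=3.9,fy=3.9,interpolation=cv2.INTER_CUBIC))
go(-145,0,6,np.radians(89))
E
```

```text
now [-166.1   -0.6    7.1] yaw 1.559 F [-0.1  0.   0.5] t 3.17 w 0.7
shift [-21.1   0.4   1.1] spin 0.3
```

View pics/z3.png

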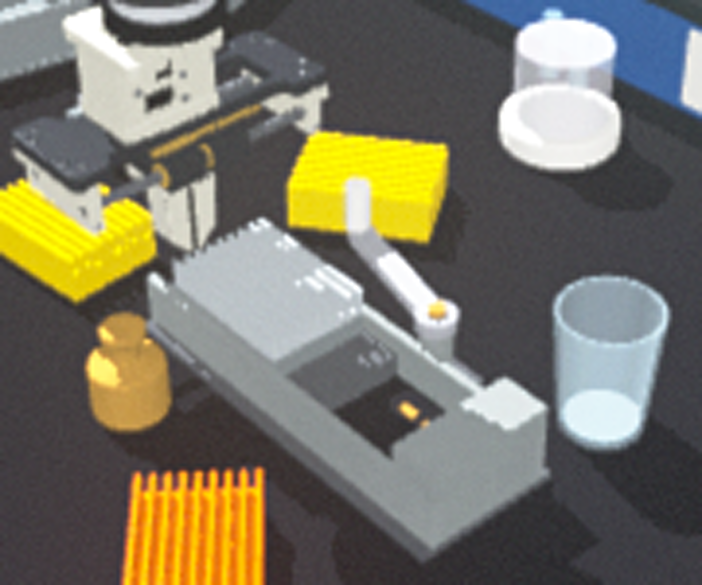

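Request:
{"name": "carry_out", "arguments": {
  "motion": [
    [1,-4,0.4,1,0],
    [1,-7,0.4,1,0],
    [1,-9,0.4,1,0],
    [1,-11,0.4,1,0],
    [1,-12,0.4,1,0]
  ]
}}

```text
time: 3.8
tool_pos: [521.8, 145.3, 6.1]
tcp_rot: [3.141, 0.001, 1.558]
contact_force: [0.0, 1.1, 0.2]
grip_width: 0.8
```

Request:
{"name": "carry_out", "arguments": {
  "motion": [
    [1,-3,0,0,0],
    [1,-6,0,0,0],
    [1,-9,0,0,0],
    [1,-12,0,0,0],
    [1,-15,0,0,0],
    [1,-18,0,0,0]
  ]
}}

```text
time: 4.55
tool_pos: [521.5, 127.3, 6.1]
tcp_rot: [3.141, 0.0, 1.559]
contact_force: [0.5, 1.6, 0.3]
grip_width: 0.3
```

```bash
python3 - <<'E'
from h import *
c=cap('side','s4.png')
a=c['color'][140:290,220:400,::-1];cv2.imwrite('pics/z4.png',cv2.resize(a,None,fx=3.9,fy=3.9,interpolation=cv2.INTER_CUBIC))
go(-80,0,6,np.radians(89))
E
```

```text
now [-135.6    0.     6.1] yaw 1.558 F [-0.2  0.7 -0.7] t 4.6 w 0.2
shift [-55.6  -0.3   0.2] spin 0.3
```

View pics/z4.png

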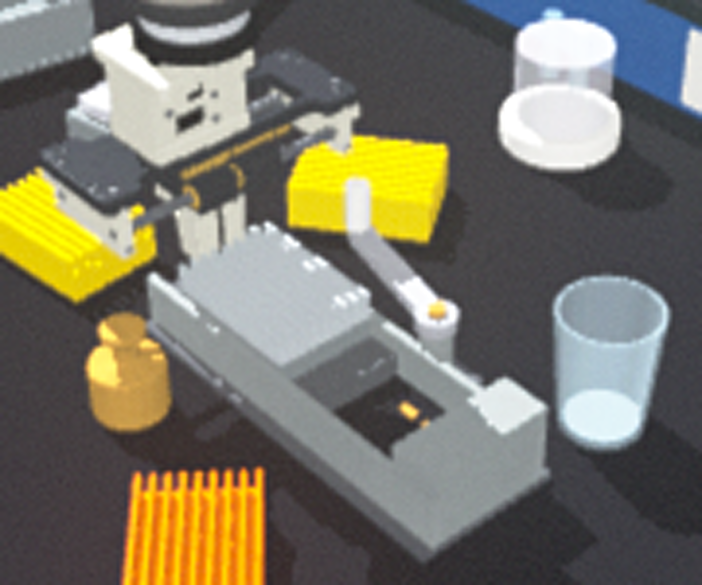

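Request:
{"name": "carry_out", "arguments": {
  "motion": [
    [1,-7,0,0,0],
    [1,-14,0,0,0],
    [1,-21,0,0,0],
    [1,-28,0,0,0],
    [1,-35,0,0,0],
    [1,-42,0,0,0],
    [1,-49,0,0,0],
    [1,-56,0,0,0]
  ]
}}

```text
time: 5.6
tool_pos: [520.8, 70.5, 6.2]
tcp_rot: [3.141, 0.001, 1.558]
contact_force: [0.1, 2.1, 0.2]
grip_width: 0.9
```

```bash
python3 - <<'E'
from h import *
c=cap('side','s5.png')
a=c['color'][140:290,220:400,::-1];cv2.imwrite('pics/z5.png',cv2.resize(a,None,fx=3.9,fy=3.9,interpolation=cv2.INTER_CUBIC))
go(-30,0,6,np.radians(89))
E
```

```text
now [-78.3   0.4   6.1] yaw 1.558 F [ 0.1 -0.6  0.1] t 5.65 w 0.4
shift [-48.3  -0.6   0.2] spin 0.3
```

View pics/z5.png

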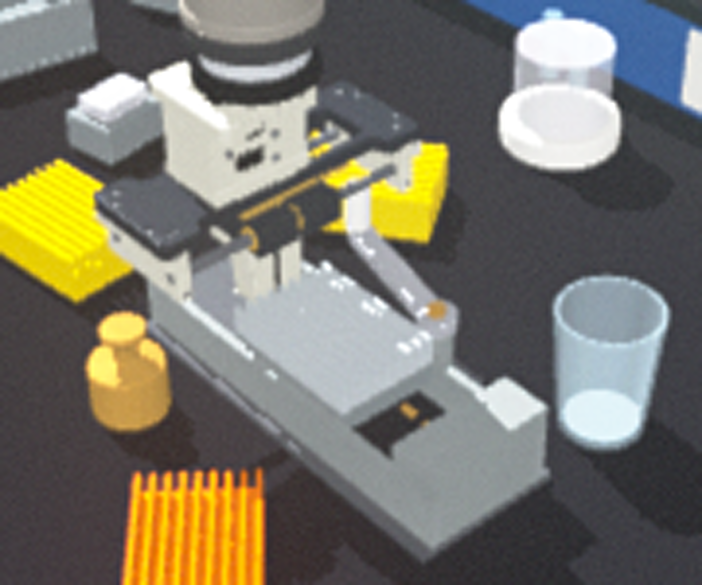

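Request:
{"name": "carry_out", "arguments": {
  "motion": [
    [1,-6,0,0,0],
    [1,-12,0,0,0],
    [1,-18,0,0,0],
    [1,-24,0,0,0],
    [1,-30,0,0,0],
    [1,-36,0,0,0],
    [1,-42,0,0,0],
    [1,-48,0,0,0]
  ]
}}

```text
time: 6.65
tool_pos: [520.0, 21.3, 6.0]
tcp_rot: [-3.142, 0.001, 1.558]
contact_force: [-0.1, 1.2, -0.5]
grip_width: 0.4
```

```bash
python3 - <<'E'
from h import *
c=cap('side','s6.png')
a=c['color'][140:290,220:400,::-1];cv2.imwrite('pics/z6.png',cv2.resize(a,None,fx=3.9,fy=3.9,interpolation=cv2.INTER_CUBIC))
go(-8,0,6,np.radians(89))
E
```

```text
now [-29.3   0.5   6.1] yaw 1.558 F [-0.4 -0.7 -0.8] t 6.7 w 0.4
shift [-21.3  -0.6   0.1] spin 0.3
```

View pics/z6.png

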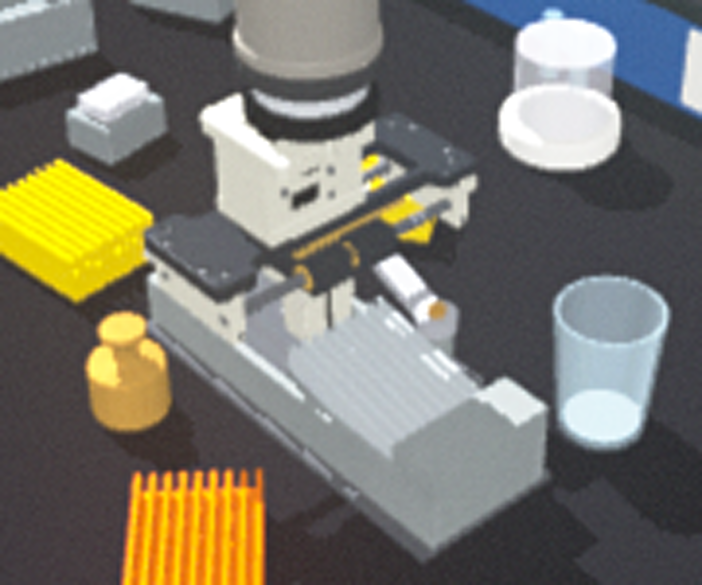

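Request:
{"name": "carry_out", "arguments": {
  "motion": [
    [1,-4,0,0,0],
    [1,-8,0,0,0],
    [1,-12,0,0,0],
    [1,-16,0,0,0],
    [1,-19,0,0,0],
    [1,-22,0,0,0],
    [1,-24,0,0,0],
    [1,-24,0,0,0]
  ]
}}

```text
time: 7.7
tool_pos: [519.9, -3.6, 6.1]
tcp_rot: [3.141, 0.002, 1.558]
contact_force: [-0.8, -0.3, -0.3]
grip_width: 0.3
```

```bash
python3 - <<'E'
from h import *
c=cap('side','s7.png')
a=c['color'][140:290,220:400,::-1];cv2.imwrite('pics/z7.png',cv2.resize(a,None,fx=3.9,fy=3.9,interpolation=cv2.INTER_CUBIC))
go(-8,0,6,np.radians(89))
E
```

```text
now [-5.   0.7  6.2] yaw 1.558 F [-0.3 -0.4  0.2] t 7.75 w 0.3
shift [ 3.  -0.7  0.2] spin 0.3
```

View pics/z7.png

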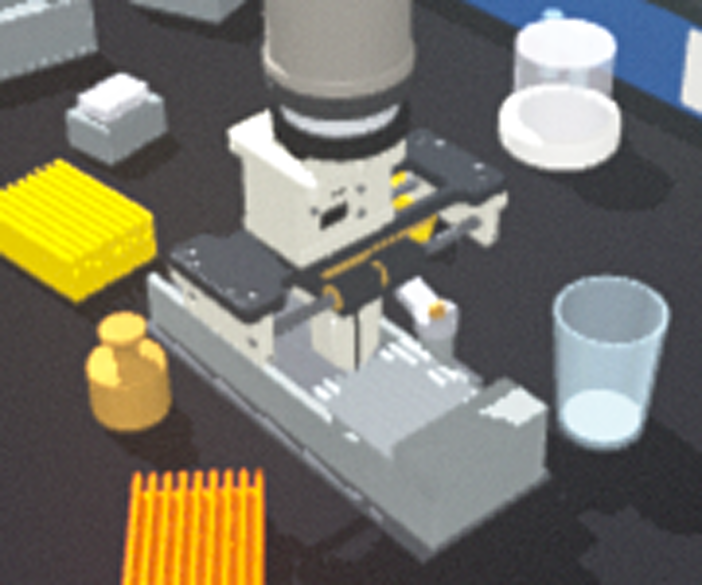

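Request:
{"name": "carry_out", "arguments": {
  "motion": [
    [1,8,0,0,0],
    [1,15,0,0,0],
    [1,20,0,-30,0],
    [1,25,0,-80,0],
    [1,60,0,-130,0],
    [1,110,0,-150,0],
    [1,160,0,-150,0],
    [1,180,0,-150,0]
  ]
}}

```text
time: 8.75
tool_pos: [521.7, 179.5, 156.1]
tcp_rot: [3.141, 0.001, 1.561]
contact_force: [-0.1, -0.1, -0.4]
grip_width: 0.6
```

```bash
python3 - <<'E'
from h import *
c=cap('side','s8.png')
a=c['color'][140:290,220:400,::-1];cv2.imwrite('pics/z8.png',cv2.resize(a,None,fx=3.9,fy=3.9,interpolation=cv2.INTER_CUBIC))
c=cap('top','t8.png')
a=c['color'][120:260,200:400,::-1];cv2.imwrite('pics/y8.png',cv2.resize(a,None,fx=3.9,fy=3.9,interpolation=cv2.INTER_CUBIC))
go(-8,0,6,np.radians(89))
E
```

```text
now [-187.1   -0.8  155.5] yaw 1.561 F [-0.3  0.5 -0.2] t 8.85 w 0.5
shift [-178.9   -0.7  149.9] spin 0.4
```

View pics/z8.png

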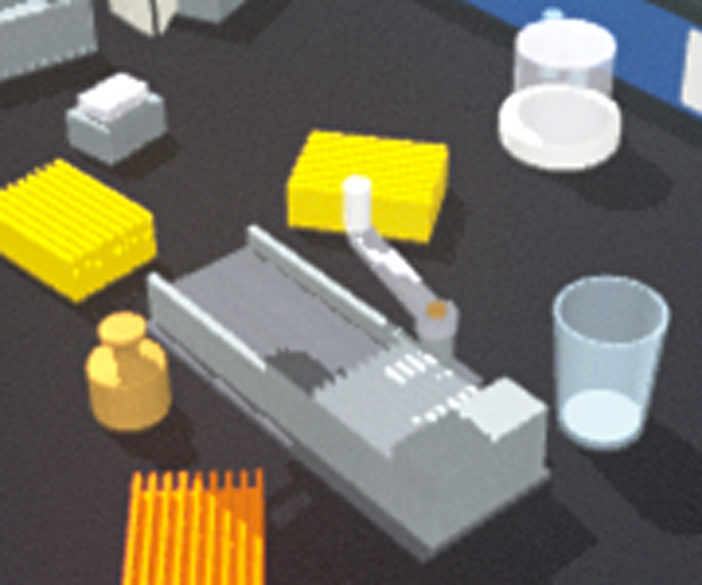

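View pics/y8.png

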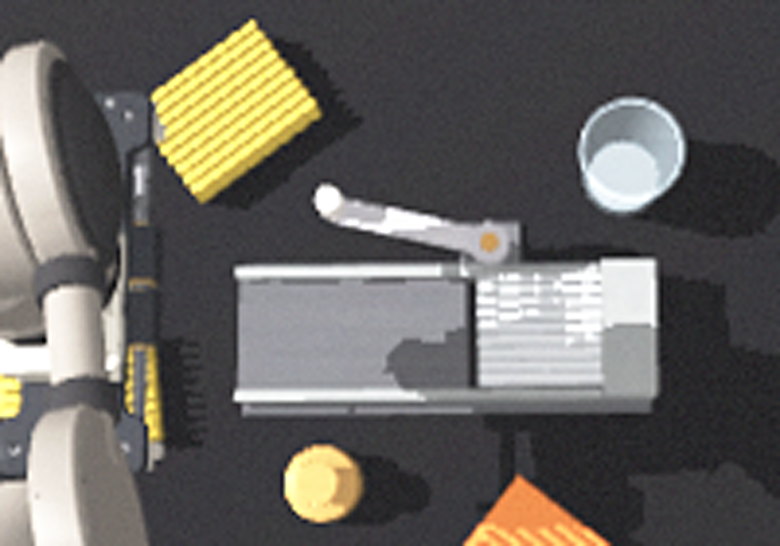

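```bash
cat >> h.py <<'E'
def lever(a,gap,z):
    s=np.sin(a);co=np.cos(a);p=np.array([15-103*s,55-103*co]);t=np.array([co,-s]);q=p-t*gap
    go(q[0],q[1],z); o=bot.get_obs(); yaw=np.radians(89)-a
    sp=-(np.degrees(yaw-o['tcp_rot'][2])+180)%360
    sp=sp-360 if sp>180 else sp
    print('SPIN',round(sp,1))
E
python3 - <<'E'
from h import *
c=dict(np.load('pics/t8.npz'))
def P(x,y,z): return to_dk(ray(c,200+(x+.5)/3.9-.5,120+(y+.5)/3.9-.5,z)).round(1)
post=P(327,199,90);print('post',post,'a',np.arctan2(15-post[0],55-post[1]))
print('piv',P(489,241,60),'rear',P(477,330,44),'hood',P(601,262,60),P(601,395,60),'edge',P(470,330,26))
for x in (485,510,540,570,590): print([to_dk(ray(c,200+x/3.9,120+y/3.9))[2].round(1) for y in(285,310,330,350,370)])
print(bot.get_obs()['joint_positions'])
lever(1.83,30,150)
E
```

```text
post [-85.9  78.   90. ] a 1.7949153811621987
piv [14.4 55.5 60. ] rear [ 6.1  0.4 44. ] hood [85.4 41.3 60. ] [ 83.9 -43.1  60. ] edge [ 1.3  2.5 26. ]
[np.float64(31.7), np.float64(29.4), np.float64(44.2), np.float64(28.0), np.float64(39.2)]
[np.float64(28.3), np.float64(30.2), np.float64(42.4), np.float64(29.3), np.float64(39.3)]
[np.float64(29.3), np.float64(28.8), np.float64(41.2), np.float64(31.7), np.float64(42.6)]
[np.float64(28.2), np.float64(30.7), np.float64(37.6), np.float64(28.1), np.float64(36.6)]
[np.float64(32.1), np.float64(29.4), np.float64(40.6), np.float64(33.7), np.float64(33.6)]
[ 0.19177282  0.42350948  1.51088807 -0.00183456  1.20758375  0.20222945]
now [-187.1   -0.8  155.5] yaw 1.561 F [-0.3  0.5 -0.2] t 8.85 w 0.5
shift [-111.1  110.3    5.7] spin 0
SPIN -74.7
```

Request:
{"name": "carry_out", "arguments": {
  "motion": [
    [1,-15,15,0,10],
    [1,-30,30,0,20],
    [1,-45,45,0,30],
    [1,-60,60,0,40],
    [1,-75,75,0,50],
    [1,-90,90,0,60],
    [1,-100,104,0,70],
    [1,-110,113,0,80],
    [1,-110,113,0,90],
    [1,-110,113,0,100]
  ]
}}

```text
time: 10.1
tool_pos: [633.3, 65.3, 155.0]
tcp_rot: [3.139, 0.001, -0.192]
contact_force: [-0.1, 0.1, 0.1]
grip_width: 0.5
```

```bash
sed -i 's/sp=-(np.degrees(yaw-o\[.tcp_rot.\]\[2\])+180)%360/sp=(-np.degrees(yaw-o["tcp_rot"][2]))%360/' h.py; python3 -c "
from h import *
lever(1.80,35,38)
print(bot.get_obs()['joint_positions'])"
```

```text
now [-75.9 112.8 155. ] yaw -0.192 F [-0.1  0.1  0.1] t 10.1 w 0.5
shift [ -0.5  -1.6 117. ] spin 0
SPIN 3.1
[-0.01619295  0.5795794   1.24707047 -0.00250595  1.31651193  1.7472071 ]
```

Request:
{"name": "carry_out", "arguments": {
  "motion": [
    [1,0,-1.5,45,3],
    [1,0,-1.5,90,3],
    [1,0,-1.5,110,3],
    [1,0,-1.5,117,3],
    [1,0,-1.5,117,3]
  ]
}}

```text
time: 10.72
tool_pos: [633.5, 65.6, 38.1]
tcp_rot: [3.139, 0.001, -0.245]
contact_force: [-0.0, 0.2, 0.2]
grip_width: 0.5
```

```bash
python3 - <<'E'
from h import *
c=cap('side','s9.png')
a=c['color'][140:290,220:400,::-1];cv2.imwrite('pics/z9.png',cv2.resize(a,None,fx=3.9,fy=3.9,interpolation=cv2.INTER_CUBIC))
for a in (1.8,1.7,1.6,1.5,1.4): print(a);lever(a,17.5,38)
E
```

```text
1.8
now [-76.5 113.5  38.8] yaw -0.245 F [ 0.6 -0.3 -1. ] t 10.78 w 0.3
shift [-18.7  -0.6   0.8] spin 0
SPIN 0.1
1.7
now [-76.5 113.5  38.8] yaw -0.245 F [ 0.6 -0.3 -1. ] t 10.78 w 0.3
shift [-29.1  -1.9   0.8] spin 0
SPIN -5.6
1.6
now [-76.5 113.5  38.8] yaw -0.245 F [ 0.6 -0.3 -1. ] t 10.78 w 0.3
shift [-39.5  -2.1   0.8] spin 0
SPIN -11.4
1.5
now [-76.5 113.5  38.8] yaw -0.245 F [ 0.6 -0.3 -1. ] t 10.78 w 0.3
shift [-49.9  -1.3   0.8] spin 0
SPIN -17.1
1.4
now [-76.5 113.5  38.8] yaw -0.245 F [ 0.6 -0.3 -1. ] t 10.78 w 0.3
shift [-60.2   0.6   0.8] spin 0
SPIN -22.8
```

View pics/z9.png

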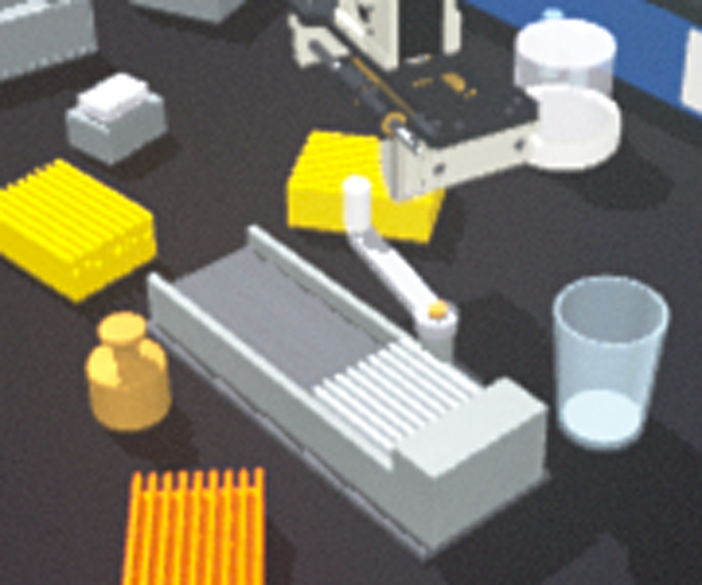

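```bash
python3 - <<'E'
from h import *
c=dict(np.load('pics/s9.npz'))
for z in (38,68,100): print(z,(proj(c,dk(-76.5,113.5,z))-[220,140])*3.9)
E
```

```text
38 [406.87005559 233.76105694]
68 [407.07758209 196.18377821]
100 [407.30667652 154.70114665]
```

Request:
{"name": "carry_out", "arguments": {
  "motion": [
    [1,-10,0,1,0],
    [1,-17,0,1,0],
    [1,-23,-1,1,-3],
    [1,-29,-2,1,-6],
    [1,-34,-2,1,-9],
    [1,-40,-2,1,-11],
    [1,-45,-2,1,-14],
    [1,-50,-1,1,-17],
    [1,-55,0,1,-20],
    [1,-60,0.5,1,-23]
  ]
}}

```text
time: 12.02
tool_pos: [575.6, 80.2, 38.3]
tcp_rot: [3.139, -0.0, 0.159]
contact_force: [1.7, 0.2, 0.8]
grip_width: 0.7
```

```bash
python3 - <<'E'
from h import *
c=cap('side','s10.png')
a=c['color'][140:290,220:400,::-1];cv2.imwrite('pics/z10.png',cv2.resize(a,None,fx=3.9,fy=3.9,interpolation=cv2.INTER_CUBIC))
for a in (1.4,1.25,1.1,.95,.8,.65,.5): print(a);lever(a,17.5,38)
E
```

```text
1.4
now [-89.9  54.2  38.2] yaw 0.161 F [-0.1  1.   0.5] t 12.07 w 0.5
shift [0.5 0.5 0.2] spin 0
SPIN 0.4
1.25
now [-89.9  54.2  38.2] yaw 0.161 F [-0.1  1.   0.5] t 12.07 w 0.5
shift [-15.1  -1.1   0.2] spin 0
SPIN -8.2
1.1
now [-89.9  54.2  38.2] yaw 0.161 F [-0.1  1.   0.5] t 12.07 w 0.5
shift [-30.7  -0.3   0.2] spin 0
SPIN -16.8
0.95
now [-89.9  54.2  38.2] yaw 0.161 F [-0.1  1.   0.5] t 12.07 w 0.5
shift [-46.1   2.7   0.3] spin 0
SPIN -25.4
0.8
now [-89.9  54.2  38.2] yaw 0.161 F [-0.1  1.   0.5] t 12.07 w 0.5
shift [-60.8   8.1   0.3] spin 0
SPIN -34.0
0.65
now [-89.9  54.2  38.2] yaw 0.161 F [-0.1  1.   0.5] t 12.07 w 0.5
shift [-74.5  15.6   0.3] spin 0
SPIN -42.5
0.5
now [-89.9  54.2  38.2] yaw 0.161 F [-0.1  1.   0.5] t 12.07 w 0.5
shift [-87.   25.    0.3] spin 0
SPIN -51.1
```

View pics/z10.png

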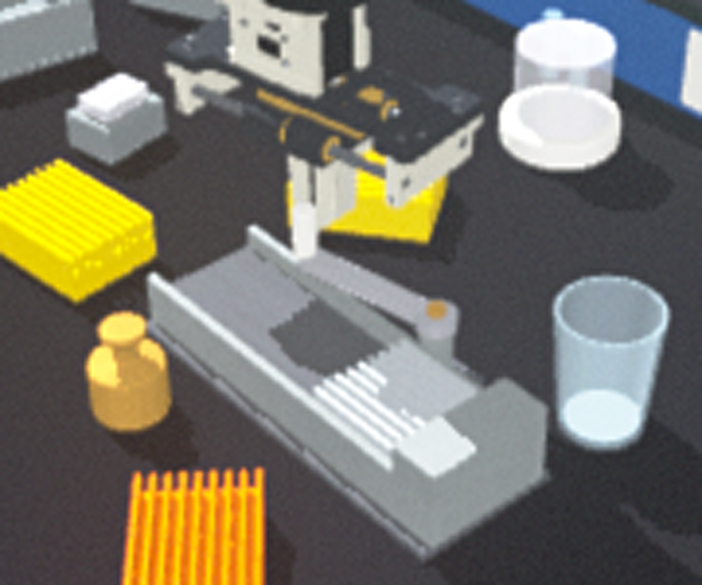

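Lever follows the push: post now at about (304,228), seated module undisturbed.

Request:
{"name": "carry_out", "arguments": {
  "motion": [
    [1,-8,-0.5,0,-4],
    [1,-15,-1,0,-8],
    [1,-23,-1,0,-12.5],
    [1,-31,0,0,-17],
    [1,-38,1,0,-21],
    [1,-46,2.5,0,-25.5],
    [1,-54,5,0,-30],
    [1,-61,8,0,-34],
    [1,-68,12,0,-38],
    [1,-74.5,15.5,0,-42.5]
  ]
}}

```text
time: 13.32
tool_pos: [503.8, 53.1, 38.6]
tcp_rot: [3.139, 0.001, 0.904]
contact_force: [2.2, 0.9, -0.6]
grip_width: 0.5
```

```bash
python3 - <<'E'
from h import *
for a in (.65,.5,.4,.3,.2,.1,.05,0): print(a);lever(a,17.5,38)
E
```

```text
0.65
now [-61.4 -16.4  38.6] yaw 0.904 F [ 2.2  0.9 -0.6] t 13.32 w 0.5
shift [-0.1  0.1  0.6] spin 0
SPIN 0.1
0.5
now [-61.4 -16.4  38.6] yaw 0.904 F [ 2.2  0.9 -0.6] t 13.32 w 0.5
shift [-15.7  -1.4   0.6] spin 0
SPIN -8.5
0.4
now [-61.4 -16.4  38.6] yaw 0.904 F [ 2.2  0.9 -0.6] t 13.32 w 0.5
shift [-26.1  -1.1   0.7] spin 0
SPIN -14.3
0.3
now [-61.4 -16.4  38.6] yaw 0.904 F [ 2.2  0.9 -0.6] t 13.32 w 0.5
shift [-36.5   0.3   0.7] spin 0
SPIN -20.0
0.2
now [-61.4 -16.4  38.6] yaw 0.904 F [ 2.2  0.9 -0.6] t 13.32 w 0.5
shift [-46.6   2.7   0.7] spin 0
SPIN -25.7
0.1
now [-61.4 -16.4  38.6] yaw 0.904 F [ 2.2  0.9 -0.6] t 13.32 w 0.5
shift [-56.5   6.1   0.7] spin 0
SPIN -31.5
0.05
now [-61.4 -16.4  38.6] yaw 0.904 F [ 2.2  0.9 -0.6] t 13.32 w 0.5
shift [-61.3   8.1   0.7] spin 0
SPIN -34.3
0
now [-61.4 -16.4  38.6] yaw 0.904 F [ 2.2  0.9 -0.6] t 13.32 w 0.5
shift [-66.   10.4   0.7] spin 0
SPIN -37.2
```

Request:
{"name": "carry_out", "arguments": {
  "motion": [
    [1,-8,-1,0.5,-4],
    [1,-16,-1.5,0.5,-8.5],
    [1,-26,-1,0.5,-14],
    [1,-36,0,0.5,-20],
    [1,-42,1.5,0.5,-23],
    [1,-47,2.5,0.5,-26],
    [1,-52,4.5,0.5,-29],
    [1,-56.5,6,0.5,-31.5],
    [1,-59,7,0.5,-33],
    [1,-61,8,0.5,-34]
  ]
}}

```text
time: 14.58
tool_pos: [472.5, 0.2, 38.5]
tcp_rot: [3.14, 0.002, 1.498]
contact_force: [2.2, 0.9, 0.5]
grip_width: 0.1
```

```bash
python3 - <<'E'
from h import *
c=cap('side','s11.png')
a=c['color'][140:290,220:400,::-1];cv2.imwrite('pics/z11.png',cv2.resize(a,None,fx=3.9,fy=3.9,interpolation=cv2.INTER_CUBIC))
for a in (.05,0): print(a);lever(a,17.5,38)
E
```

```text
0.05
now [ -7.8 -46.9  38.4] yaw 1.499 F [1.1 0.7 0.3] t 14.62 w 0.7
shift [-0.2 -0.1  0.4] spin 0
SPIN -0.3
0
now [ -7.8 -46.9  38.4] yaw 1.499 F [1.1 0.7 0.3] t 14.62 w 0.7
shift [-5.4 -0.8  0.4] spin 0
SPIN -3.1
```

View pics/z11.png

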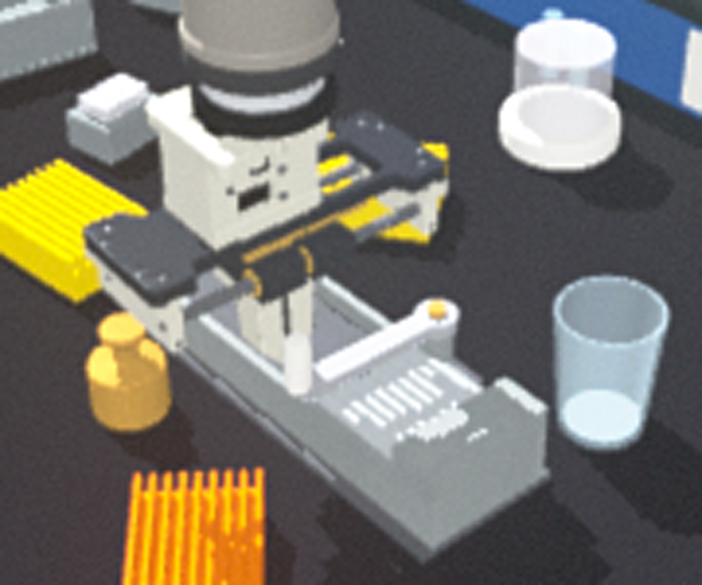

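Almost shut. Push gently to the stop, watching the force.

Request:
{"name": "carry_out", "arguments": {
  "motion": [
    [1,-1,0,0,0],
    [1,-2,0,0,-1],
    [1,-3,0,0,-2],
    [1,-4,0,0,-3],
    [1,-5,0,0,-3]
  ]
}}

```text
time: 15.25
tool_pos: [471.5, -3.9, 38.3]
tcp_rot: [3.141, 0.001, 1.551]
contact_force: [0.8, 10.1, 0.9]
grip_width: 0.2
```

Request:
{"name": "carry_out", "arguments": {
  "motion": [
    [1,-0.7,0,0,0],
    [1,-1.4,0,0,0]
  ]
}}

```text
time: 15.5
tool_pos: [471.5, -3.8, 38.3]
tcp_rot: [3.141, -0.002, 1.551]
contact_force: [0.8, 11.1, 2.4]
grip_width: 0.4
```

Request:
{"name": "carry_out", "arguments": {
  "motion": [
    [1,8,0,0,0],
    [1,20,0,0,0],
    [1,30,0,-40,0],
    [1,60,0,-90,0],
    [1,110,0,-130,0],
    [1,160,0,-130,0],
    [1,200,0,-130,0],
    [1,200,0,-130,0]
  ]
}}

```text
time: 16.5
tool_pos: [474.8, 198.5, 168.5]
tcp_rot: [3.141, -0.002, 1.555]
contact_force: [0.1, -0.8, -0.4]
grip_width: 0.4
```

```bash
python3 - <<'E'
from h import *
c=cap('side','s12.png')
a=c['color'][140:290,220:400,::-1];cv2.imwrite('pics/z12.png',cv2.resize(a,None,fx=3.9,fy=3.9,interpolation=cv2.INTER_CUBIC))
c=cap('top','t12.png')
a=c['color'][120:260,200:400,::-1];cv2.imwrite('pics/y12.png',cv2.resize(a,None,fx=3.9,fy=3.9,interpolation=cv2.INTER_CUBIC))
o=bot.get_obs();print(o['time'],o['tool_pos'],o['contact_force'])
E
```

```text
16.6 [474.99532906 195.96962032 168.32945456] [-0.03583035 -0.43096889 -0.11937174]
```

View pics/z12.png

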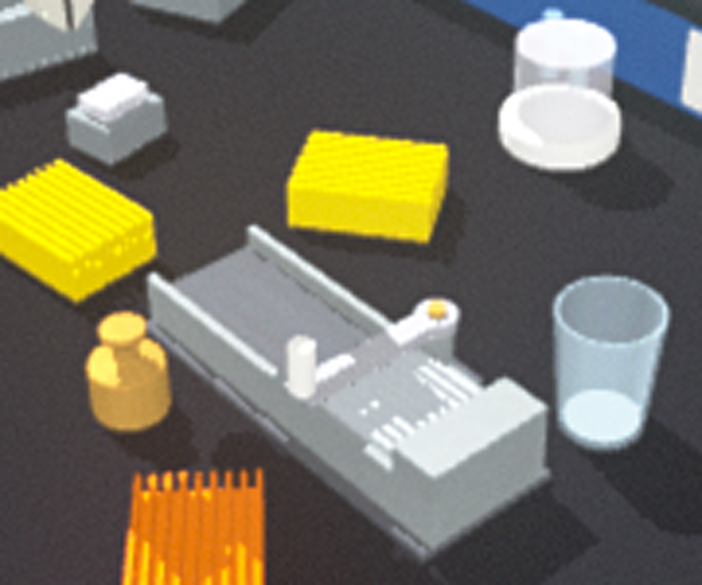

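View pics/y12.png

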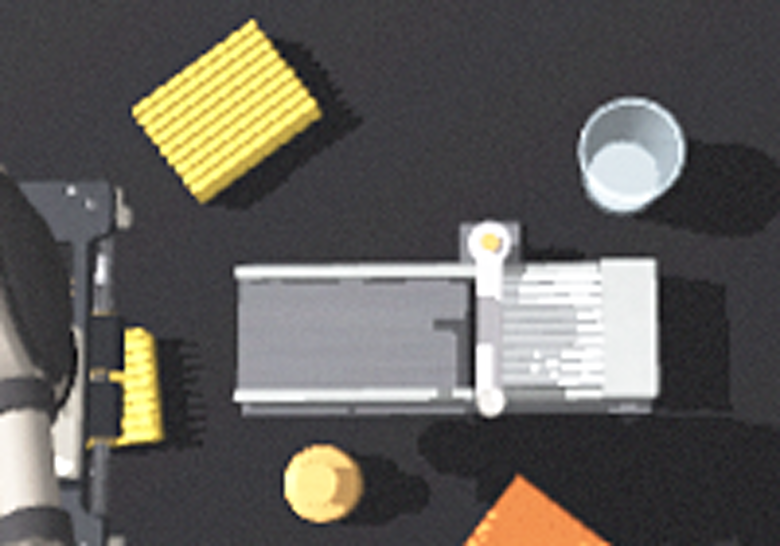

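```bash
python3 - <<'E'
from h import *
c=dict(np.load('pics/t12.npz'))
def P(x,y,z): return to_dk(ray(c,200+(x+.5)/3.9-.5,120+(y+.5)/3.9-.5,z)).round(1)
print(P(490,400,90),P(489,241,60)); bot.close_job()
E
```

```text
[ 14.5 -47.8  90. ] [14.4 55.5 60. ]
the job is handed in; nothing more can be done
```

I pushed the module along the track with closed fingers until it tipped under the hood and its tail dropped into the pocket. I then pushed the lever's finger post round its arc to the shut stop, backed the arm clear and handed the job in at about 16.6 s.

**Module:** its fin tops read up to about 44 mm in the depth image, with no visible tilt. Its rear face is about 6 mm past the track edge, within the 10 mm of play.

**Lever:** the post is at dock (14.5, −47.8) mm against the ideal (15, −48). At the end it would not move further under about 11 N, so it is on the stop.

**Other things:** those around the dock look unmoved in the last pictures. I saw no contact with any of them, and the readings between moves stayed below about 11 N.

**One disagreement:** the pictures showed the fingertips about 30 mm higher than the reported tool position, both at the start and during the work. I confirmed this with a slow approach that met no contact where the reported height would have hit the track's end. I used the pictures' height for all the pushing.

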